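Ready the tape-sample reading rig

TASK

Get the clockwork reading rig ready: first wind its winged key clockwise, a part turn at a time, until the dial's pointer lies inside the broad black sector, not short of it and not past it. Then take the sample carrier, hook it onto the bare loading end of the rail (the end away from the key) and slide it along, still hanging on the rail, until its hook is wholly on the tape band above the reader; never lift it off the rail away from the loading end. Leave the carrier hanging there at rest and the other things on the bench where they are.

Things in the scene. Friction and masses are not known exactly. Their poses are not given: they have to be found in the camera images.
- rig: the rig, fixed to the table, turned up to 0.12 rad: aluminium base plate 80 mm wide in x, 12 mm thick, carrying a horizontal round dark steel rail, 12 mm thick, along y at x = 0, its centre 190 mm above the table, on two posts 18 x 14 mm at y = -228 and +113 mm (tops at 196 mm); a grey spring-motor housing at y = 125..275 mm. Origin on the table below the rail
- rail_load (a point): middle of the bare loading part of the rail, on the rail's centre line (rig frame x = 0, y = -125, z = 190 mm); the loading end runs about 40 mm either side of it. Axes as the rig's
- key (a joint): turn of the winding key in rad, growing clockwise seen from above; the pointer is in the full sector from 3.6 to 4.6 rad; hard stop at 5.6. A spring and drag resist with up to about 0.25 N m; the key stays where it is let go
- key_grip (a point): middle of the key's flat upright steel wing: 56 mm wide along this point's x, 10 mm thick along its y, 36 mm high; 139 mm above the table. The turning axis is vertical through this point; the point turns with the key. The housing's top, x = -95..95 mm in the rig, is 49 mm below this point. Pinch the wing across its thickness from above
- pointer_tip (a point): tip of the dark pointer, 43 mm from the centre of the white dial (100 mm across, on the housing's top at rig x = 43, y = 200 mm); the pointer turns clockwise by half the key's turn. The broad black full sector, 0.5 rad wide, is centred on the rig's +x direction from the dial's centre; a single thin line marks empty
- carrier: the loose sample carrier, about 0.25 kg, 202 mm high, standing on its grey foot (40 in x, 80 in y, 26 mm high); above it an upright aluminium frame with an amber pane (80 mm wide in y, 8 mm thick, up to 90 mm), a hook open downwards, 24 mm wide in y, and a square grip post. Origin at the centre of the underside. Its y axis lies along the rig's y when hung
- hook (a point): where the rail's centre lies when hung: 135 mm above the carrier's underside on its middle line; axes as the carrier's. The hook is an inverted trough 26 mm wide inside with a V roof; its long leg (x = -21..-13 mm) goes down to the frame, its short leg (x = 13..21 mm) ends 27 mm below this point: bring it over the rail from the rig's -x side, then lower
- carrier_grip (a point): middle of the usable part of the carrier's square grip post (16 x 16 mm in x and y, from 152 to 202 mm above the underside): 182 mm above the underside. Axes as the carrier's
- mark (a point): centre of the white tape band round the rail, 40 mm long along the rail, on the rail's centre line; a black reader block 60 x 50 mm, 34 mm high, stands on the base plate below it. Axes as the rig's
- reel: loose open reel of brown tape lying flat, clear flanges, 178 mm across, 14 mm high; origin at centre of underside
- jar: loose amber glass jar with cap, 60 mm across, 85 mm high; origin at centre of underside
- beaker: loose open glass beaker, 72 mm across, 95 mm high; origin at centre of underside
- slide_box: loose flat grey plastic box 120 (its x) x 80 x 35 mm high; origin at centre of underside
- screwdriver: loose black-handled screwdriver, 180 mm long, lying along its x axis
- weight: loose plain steel cylinder standing upright, 56 mm across, 50 mm high; origin at centre of underside
Not all that is in view belongs to the job. What is shaped like the carrier but blue is not meant.

How it is judged:
By the outcome, as a careful person would: the job done as asked, in the order asked, and still so for the second after the job is handed in, with the robot touching nothing.
It also fails if it takes over 70 s, if anything falls off the work surface, if the arm or the gripper's body presses on something with over 40 N, if the wrist force passes 120 N, or if a joint passes its speed limit or range.

ROBOT

A 6-joint arm with a two-finger parallel gripper is mounted at the origin on the work surface. World frame = base frame: x ahead of the robot, y to its left, z up, the work surface at z = 0. Lengths are in mm, angles in rad, forces in N, time in s.
With the tool pointing down it reaches from about 425 to 925 mm from the base axis. Payload 12.5 kg.
Tool frame: the origin (TCP) lies midway between the tips of the shut fingers; the grasp point (between the pads) lies arm.grasp_offset behind it (arm.grasp_offset is the distance from the TCP to the grasp point, in mm); z points along the fingers, y is the line along which they close (so a half turn about z gives the same grasp; the last joint's range is limited). The gripper opens to 85 mm and grips with 20 to 120 N. Pads are 22 mm wide; open, the fingers measure 114 mm over their backs; the gripper's body (76 mm by 85 mm) begins 54 mm behind the grasp point. The pads swing forward as they close: fully open they stand 13 mm farther back than shut.
Start: joints at [-1.411, 0.491, 1.559, -0, 1.092, -0.106], TCP at [164.198, -603.062, 231.327] pointing down, gripper open.
Joint ranges: [-3.1, 3.1], [-0.84, 2.19], [0.05, 2.79], [-1.13, 4.28], [0.06, 2.93], [-2.69, 2.69]. Speed limits (rad/s): [2.22, 2.22, 2.79, 3.14, 3.14, 3.14].

INTERFACE

Orientations are given as a rotation vector (axis times angle).
In Python, from cell import arm, viewer gives the robot as it stands.
- The arm moves only by the tool jog_arm, never from a script. Its argument "increments" is one flat list of numbers, 5 for each row, row after row: the closure, from 0 (fully open) to 1 (shut), then the shift along the tool's x, y, z in cm, then the turn about the tool's z in degrees. A call has exactly 5 rows; each row shifts and turns the commanded pose from where the row before left it, along the tool's axes as they then stand; what a row does not reach is not made up. A row lasts 1/12 s, in which the tool goes at most 41.7 mm and 7.16 degrees, less where a joint would pass 70% of its speed; a pose out of reach is approached as far as the arm can. A call is refused whole if a number of a shift passes 4.17 or a number of a turn 7.16, either way. A call with a gripper value outside its range is refused whole. The fingers move at their own pace and stop on an object; "grip_force" is the grip in N (left out, the last holds). Time passes only in rows, so rows that do not move let the fingers close, or fill a call up. It gives the time, the measured TCP pose, the force, the opening and the grip force at its end, in the units of the state.
- arm.sense(): the state, without advancing time (a new reading comes with each control period).
- viewer.capture(name): name is "scene" or "side" or "wrist"; returns a dict with "color" (420x560x3 uint8, red, green, blue), "depth" (420x560 float32, mm along the optical axis (not along the pixel's ray), 0 where there is no reading), "fx", "fy", "cx", "cy" (pixels), "k1" (the pictures are not rectified: a ray, as slopes to the right and down, at radius r is drawn at 1 + k1 r^2 times it, then the intrinsics apply), "rvec" (rotation vector, rad) and "tvec" (3), from world to camera coordinates, as OpenCV has them. Camera axes: x right, y down, z forward; pixel columns grow to the right and rows downward; lengths in mm; the calibration is good to about 2 mm. A picture is of the moment at which its call begins.
- arm.finish_job(): hands the job in; it is judged then, once.
The state is a dict: "time_s": time; "joints": joint angles; "qd": joint speeds; "effort": joint torques, N m; "tcp_pos": TCP position; "tcp_rot": TCP orientation; "wrist_force": force on the tool from outside, world axes, zero at the start; "torque": the same for the moment, N m; "finger_gap": opening from 0.0 (shut) to 1.0 (fully open); "gripper_force": force on a finger pad.
Only numpy, scipy, OpenCV 4.12 (cv2) and the standard library are available. Lean on these libraries where they do the work, as an engineer would, in place of code of your own. Each camera call takes 0.05 s, during which the arm holds its last target. There are 200 camera calls.

## Working session

There is one attempt and no reset: what is moved stays moved. The work goes in short steps, Python scripts to look and compute and a tool call to move; the robot and the scene stay as the last step left them, time stands still between calls to the robot, and variables do not carry over. Pictures are saved under pics/ and viewed, at most 13 in all, crops included, and the job is handed in when it is done.

Besides the shell and the picture viewer there is one more tool, called as a command line: name --argument value ..., lists and objects as JSON in quotes. jog_arm: Moves the arm, as the interface text tells. Its arguments: {"type":"object","properties":{"increments":{"type":"array","items":{"type":"number"}},"grip_force":{"type":"number"}},"required":["increments"]}

```bash
mkdir -p pics; ls
cat > h.py <<'E'
import numpy as np, cv2, pickle
from cell import arm, viewer
def cap(n):
    c=viewer.capture(n); pickle.dump(c,open(f'{n}.pkl','wb')); return c
def load(n): return pickle.load(open(f'{n}.pkl','rb'))
def save(c,f,box=None,s=1):
    im=c['color'][...,::-1]
    if box: im=im[box[1]:box[3],box[0]:box[2]]
    if s!=1: im=cv2.resize(im,None,fx=s,fy=s,interpolation=cv2.INTER_CUBIC)
    cv2.imwrite(f'pics/{f}.png',im)
def rays(c,uv):
    uv=np.atleast_2d(np.float64(uv)); d=(uv-[c['cx'],c['cy']])/[c['fx'],c['fy']]; u=d.copy()
    for _ in range(30): u=d/(1+c['k1']*(u**2).sum(1,keepdims=True))
    return np.c_[u,np.ones(len(u))]
def RT(c): return cv2.Rodrigues(np.float64(c['rvec']))[0],np.float64(c['tvec']).ravel()
def onz(c,uv,z):
    R,t=RT(c); r=rays(c,uv)@R; o=-R.T@t
    return o+r*((z-o[2])/r[:,2])[:,None]
def pts(c):
    """world point per pixel, from depth"""
    h,w=c['depth'].shape; v,u=np.mgrid[:h,:w]
    R,t=RT(c); r=rays(c,np.c_[u.ravel(),v.ravel()])
    P=(r*c['depth'].reshape(-1,1)-t)@R; P[c['depth'].ravel()==0]=np.nan
    return P.reshape(h,w,3)
def proj(c,P):
    R,t=RT(c); p=np.atleast_2d(P)@R.T+t; u=p[:,:2]/p[:,2:]
    u=u*(1+c['k1']*(u**2).sum(1,keepdims=True)); return u*[c['fx'],c['fy']]+[c['cx'],c['cy']]
E
python3 - <<'E'
from h import *
a=[cap(n) for n in('scene','side')]
for c,n in zip(a,('scene','side')): save(c,n+'0',s=1.4); R,t=RT(c); print(n,-R.T@t)
print(arm.sense(),arm.grasp_offset)
E
```

```text
pics
scene [1184.86677291 -654.20878755 1165.84905525]
side [ -33.33941771  852.18582657 1101.16482953]
{'time_s': 0.1, 'joints': array([-1.41062498e+00,  4.91523775e-01,  1.55939477e+00,  2.81461328e-08,
        1.09166197e+00, -1.05580852e-01]), 'qd': array([-0.00146274, -0.0012791 , -0.00114787, -0.00031659,  0.0014236 ,
       -0.00256885]), 'effort': array([ 3.19224084e-03, -6.19446659e+01, -2.62024516e+01, -3.17422837e-05,
        2.94064710e-03, -6.74946136e-06]), 'tcp_pos': array([ 164.14983444, -602.86096038,  230.76879167]), 'tcp_rot': array([-3.11292058e+00, -4.16084415e-01,  4.22971889e-05]), 'wrist_force': array([0.50450415, 0.47861499, 0.14633589]), 'torque': array([-0.02064406,  0.02463624,  0.00802008]), 'gripper_force': 0.0, 'finger_gap': 1.0021069935090468} 18.700000000000003
```

View pics/scene0.png

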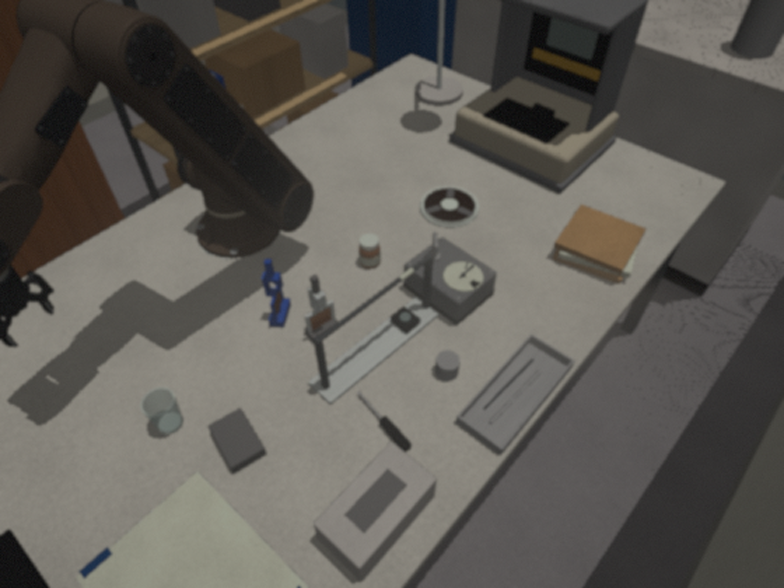

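View pics/side0.png

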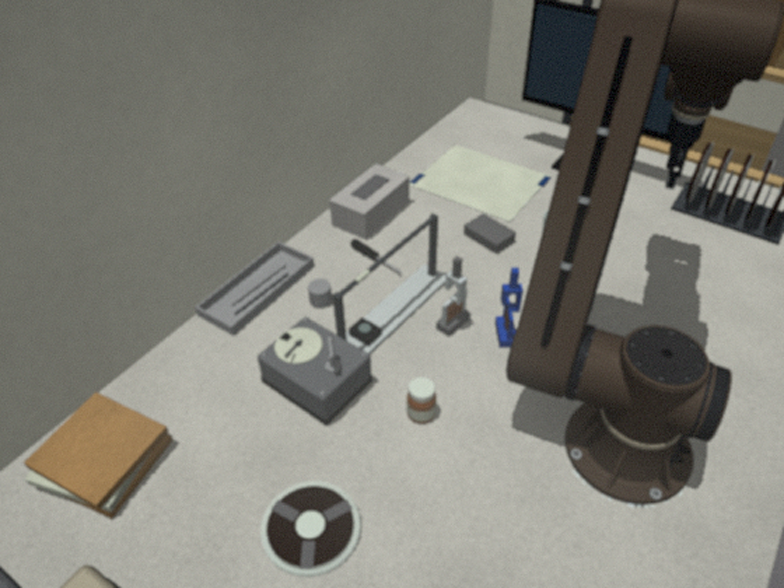

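Run:
```python
from h import *
for n in('scene','side'):
    c=load(n); P=pts(c); ok=np.isfinite(P[...,0])
    reg=ok&(P[...,0]>350)&(P[...,0]<850)&(P[...,1]>-450)&(P[...,1]<450)
    tz=reg&(abs(P[...,2])<6); print(n,'table z med',np.nanmedian(P[tz][:,2]),tz.sum())
    for lo,hi in((82,98),(130,160),(165,215)):
        m=(reg&(P[...,2]>lo)&(P[...,2]<hi)).astype(np.uint8)
        k,l,s,ce=cv2.connectedComponentsWithStats(m)
        for i in range(1,k):
            if s[i,4]>12:
                q=P[l==i]; print(lo,hi,s[i],q.mean(0).round(),q.min(0).round(),q.max(0).round(),[np.round(x,1) for x in cv2.minAreaRect(q[:,:2].astype(np.float32))])
s=load('scene');d=load('side')
# post tops z=196
print(onz(s,np.array([[318,335],[433,237],[463,276]])/1.4,196),onz(d,np.array([[434,218],[338,295]])/1.4,196))
print('dial',onz(s,np.array([[463,276]])/1.4,91),onz(d,np.array([[299,345]])/1.4,91))
# crops
A=cv2.resize(s['color'][160:240,270:370,::-1],None,fx=4,fy=4,interpolation=cv2.INTER_CUBIC)
B=cv2.resize(d['color'][215:295,175:275,::-1],None,fx=4,fy=4,interpolation=cv2.INTER_CUBIC)
cv2.imwrite('pics/crop1.png',np.hstack([A,B]))
```

```text
scene table z med 0.1703798657288263 21452
82 98 [257 166  14  11 101] [390. 151.  85.] [361. 125.  82.] [417. 179.  91.] [array([389.4, 151.5]), array([52.1, 55.4]), np.float64(64.5)]
82 98 [ 302  169   53   49 1301] [643. 207.  91.] [533. 113.  82.] [718. 288.  98.] [array([622.2, 198.8]), array([171.6, 185.8]), np.float64(87.4)]
82 98 [289 174  20  18 102] [534. 183.  90.] [522. 137.  85.] [553. 243.  97.] [array([535.7, 189.6]), array([104.4,  27.3]), np.float64(82.1)]
82 98 [296 189   7  11  48] [571. 145.  89.] [558. 133.  82.] [589. 168.  94.] [array([567.3, 144.9]), array([21.4, 43.4]), np.float64(39.4)]
82 98 [193 209   5  11  23] [ 360. -163.   89.] [ 351. -174.   84.] [ 371. -144.   96.] [array([ 358. , -161.3]), array([ 8.5, 34.9]), np.float64(34.7)]
82 98 [234 214   4   4  13] [469. -74.  88.] [463. -82.  82.] [472. -67.  93.] [array([469.1, -73.8]), array([ 6.8, 16.1]), np.float64(20.2)]
82 98 [218 216  10  12  47] [ 457. -123.   91.] [ 444. -146.   83.] [ 466. -104.   97.] [array([ 457. , -123.6]), array([20.6, 42.8]), np.float64(13.8)]
82 98 [227 261   7   5  21] [ 59
[... 3081 characters left out ...]
] [584. 236. 160.] [array([564.3, 212.8]), array([ 9.8, 58.7]), np.float64(41.2)]
165 215 [237 153  76  68 461] [601. -28. 191.] [ 581. -224.  166.] [622. 131. 202.] [array([601.5, -46.5]), array([357. ,  19.5]), np.float64(86.3)]
165 215 [323 183   7  13  80] [ 461. -101.  187.] [ 453. -112.  166.] [472. -92. 205.] [array([ 462.2, -102.9]), array([19.9, 17.8]), np.float64(17.4)]
[[ 585.64343648 -212.42687306  196.        ]
 [ 582.45332931  176.11091603  196.        ]
 [ 713.68081037  120.43721053  196.        ]] [[ 584.78246294 -210.20046674  196.        ]
 [ 610.98397592  121.18237498  196.        ]]
dial [[662.66820609 204.30369404  91.        ]] [[660.12988885 203.82486249  91.        ]]
```

View pics/crop1.png

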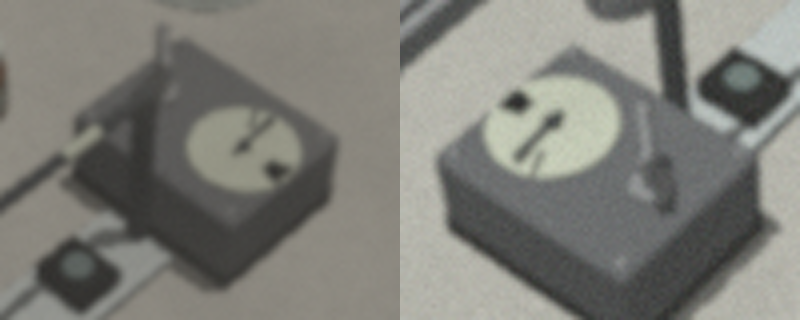

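Run:
```python
from h import *
s=load('scene');d=load('side')
th=[]
for c in(s,d):
    P=pts(c); m=(P[...,2]>178)&(P[...,2]<205)&(P[...,0]>570)&(P[...,0]<640)&(abs(P[...,1])<300)
    q=P[m&(P[...,1]>-200)&(P[...,1]<105)]; k=np.polyfit(q[:,1],q[:,0],1); r=abs(q[:,0]-np.polyval(k,q[:,1]))<8
    k=np.polyfit(q[r][:,1],q[r][:,0],1); th.append(k); print('rail',k,np.median(q[:,2]))
    m=(P[...,2]>128)&(P[...,2]<162)&(abs(P[...,0]-564)<40)&(abs(P[...,1]-212)<45); q=P[m]
    u,sv,vt=np.linalg.svd(q[:,:2]-q[:,:2].mean(0),full_matrices=False); print('wing',q.mean(0),np.degrees(np.arctan2(*vt[0][::-1])),cv2.minAreaRect(q[:,:2].astype(np.float32)))
    # dial
    g=c['color'].astype(int).sum(2)/3
    v,u=np.mgrid[:420,:560]; W=onz(c,np.c_[u.ravel(),v.ravel()],91).reshape(420,560,3)
    near=np.hypot(W[...,0]-661.5,W[...,1]-204)<60
    t=np.percentile(g[near],95)*0.82
    m=(near&(g>t)).astype(np.uint8); m=cv2.morphologyEx(m,cv2.MORPH_CLOSE,np.ones((7,7)))
    cn=max(cv2.findContours(m,0,1)[0],key=cv2.contourArea)[:,0]; w=onz(c,cn,91)[:,:2]
    (e,sz,a)=cv2.fitEllipse(w.astype(np.float32)); print('dial',e,sz)
    # darkness by angle at radius 20..40 
    rel=W[...,:2]-np.array(e); rr=np.hypot(rel[...,0],rel[...,1]); an=np.degrees(np.arctan2(rel[...,1],rel[...,0]))
    for lo,hi in((14,26),(26,40)):
        b=(rr>lo)&(rr<hi); print(lo,[int(g[b&(abs((an-x+180)%360-180)<6)].mean()) for x in range(-180,180,12)])
A=cv2.resize(s['color'][185:245,180:250,::-1],None,fx=5.7,fy=5.7,interpolation=cv2.INTER_CUBIC)
B=cv2.resize(d['color'][180:240,300:370,::-1],None,fx=5.7,fy=5.7,interpolation=cv2.INTER_CUBIC)
cv2.imwrite('pics/crop2.png',np.hstack([A,B]))
```

```text
rail [6.51927270e-02 6.07278827e+02] 194.4363965447772
wing [568.50737678 205.09269248 147.06487916] -47.00398793784511 ((563.9349975585938, 211.0425262451172), (10.311559677124023, 57.965065002441406), 40.23741912841797)
dial (658.7130126953125, 205.02220153808594) (92.2699203491211, 95.93769836425781)
14 [144, 145, 144, 144, 143, 143, 142, 141, 136, 141, 141, 142, 141, 140, 140, 138, 139, 141, 143, 144, 143, 138, 114, 105, 119, 135, 143, 144, 145, 144]
26 [145, 145, 145, 145, 145, 144, 143, 143, 142, 143, 144, 143, 142, 131, 93, 80, 113, 140, 145, 145, 143, 139, 110, 106, 118, 134, 144, 145, 145, 144]
rail [6.44669014e-02 6.03314370e+02] 194.33590373128433
wing [559.44903131 218.12281851 149.21395272] 130.75449754868924 ((564.3084106445312, 212.8025665283203), (9.840865135192871, 58.70492172241211), 41.17572021484375)
dial (666.9453125, 203.78292846679688) (94.31800842285156, 104.75959014892578)
14 [189, 190, 191, 187, 190, 186, 180, 183, 178, 175, 175, 184, 185, 179, 158, 165, 171, 185, 192, 190, 187, 179, 139, 114, 150, 180, 191, 192, 193, 189]
26 [192, 193, 190, 190, 191, 189, 188, 186, 187, 188, 190, 187, 188, 152, 71, 68, 135, 187, 192, 192, 192, 189, 162, 116, 163, 156, 190, 193, 194, 193]
```

View pics/crop2.png

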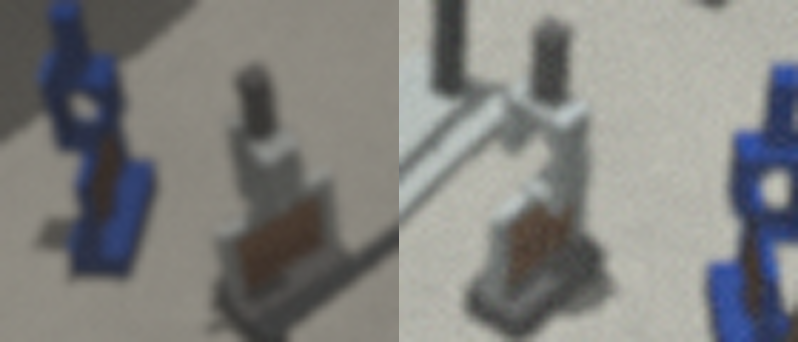

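jog_arm --increments '[0,3.2,-1.75,-0.42,0,0,3.2,-1.75,-0.42,0,0,3.2,-1.75,-0.42,0,0,3.2,-1.75,-0.42,0,0,3.2,-1.75,-0.42,0]'

```text
time_s: 0.52
tcp_pos: [296.4, -475.2, 252.2]
tcp_rot: [-3.113, -0.416, 0.0]
wrist_force: [-0.3, -0.5, -0.5]
finger_gap: 1.0
gripper_force: 0.0
```

jog_arm --increments '[0,3.2,-1.75,-0.42,0,0,3.2,-1.75,-0.42,0,0,3.2,-1.75,-0.42,0,0,3.2,-1.75,-0.42,0,0,3.2,-1.75,-0.42,0]'

```text
time_s: 0.93
tcp_pos: [428.0, -348.6, 273.4]
tcp_rot: [-3.114, -0.416, 0.0]
wrist_force: [0.6, -0.4, -0.3]
finger_gap: 1.003
gripper_force: 0.0
```

jog_arm --increments '[0,3.2,-1.75,-0.42,0,0,3.2,-1.75,-0.42,0,0,1.66,-3.63,0,0,0,1.66,-3.63,0,0,0,1.66,-3.63,0,0]'

```text
time_s: 1.35
tcp_pos: [499.1, -179.5, 281.3]
tcp_rot: [-3.114, -0.416, 0.001]
wrist_force: [0.2, -0.5, 0.0]
finger_gap: 1.001
gripper_force: 0.0
```

jog_arm --increments '[0,1.66,-3.63,0,0,0,1.66,-3.63,0,0,0,1.66,-3.63,0,0,0,1.66,-3.63,0,0,0,1.66,-3.63,0,0]'

```text
time_s: 1.77
tcp_pos: [531.2, 17.5, 281.6]
tcp_rot: [3.114, 0.416, -0.0]
wrist_force: [0.2, -0.6, 1.1]
finger_gap: 0.996
gripper_force: 0.0
```

jog_arm --increments '[0,1.66,-3.63,0,0,0,1.66,-3.63,0,0,0,1.66,-3.63,0,0,0,1.66,-3.63,0,0,0,1.66,-3.63,0,0]'

```text
time_s: 2.18
tcp_pos: [563.6, 214.5, 281.4]
tcp_rot: [3.114, 0.416, -0.001]
wrist_force: [1.1, -0.4, 0.1]
finger_gap: 1.004
gripper_force: 0.0
```

jog_arm --increments '[0,0,0,0,-7,0,0,0,0,-7,0,0,0,0,-7,0,0,0,0,-7,0,0,0,0,-7]'

```text
time_s: 2.6
tcp_pos: [563.7, 212.6, 281.3]
tcp_rot: [-2.84, -1.342, 0.001]
wrist_force: [-0.0, 0.1, -0.9]
finger_gap: 1.002
gripper_force: 0.0
```

jog_arm --increments '[0,0,0,0,-7,0,0,0,0,-7,0,0,0,0,-7,0,0,0,0,-7,0,0,0,0,-7]'

```text
time_s: 3.02
tcp_pos: [563.7, 212.4, 281.3]
tcp_rot: [-2.305, -2.134, 0.001]
wrist_force: [-0.2, -0.2, 0.5]
finger_gap: 0.998
gripper_force: 0.0
```

jog_arm --increments '[0,0,0,0,-7,0,0,0,0,-7,0,0,0,0,-7,0,0,0,0,-7,0,0,0,0,-7]'

```text
time_s: 3.43
tcp_pos: [563.7, 212.4, 281.3]
tcp_rot: [-1.557, -2.728, 0.001]
wrist_force: [-0.5, -0.8, 0.6]
finger_gap: 1.001
gripper_force: 0.0
```

jog_arm --increments '[0,0,0,0,-7,0,0,0,0,-3,0,0,0,0,0,0,0,0,0,0,0,0,0,0,0]'

```text
time_s: 3.85
tcp_pos: [563.8, 212.4, 281.5]
tcp_rot: [-1.325, -2.848, 0.0]
wrist_force: [-0.2, 1.3, -0.9]
finger_gap: 0.999
gripper_force: 0.0
```

```bash
cat >> h.py <<'E'
def pose():
    s=arm.sense(); R=cv2.Rodrigues(np.float64(s['tcp_rot']))[0]; return s,R
def go(target,phi=None):
    """remaining shift in tool axes (cm) and turn (deg) to TCP target and tool yaw phi"""
    s,R=pose(); f=np.degrees(np.arctan2(R[1,0],R[0,0])); d=R.T@(np.float64(target)-s['tcp_pos'])/10
    print('t',s['time_s'],'tcp',s['tcp_pos'].round(1),'phi',f.round(2),'j6',s['joints'][5].round(2),'F',s['wrist_force'].round(1),'gap',round(float(s['finger_gap']),3),'shift cm',d.round(2),'turn',None if phi is None else round((f-phi+180)%360-180,2))
E
python3 - <<'E'
from h import *
c=cap('wrist'); P=pts(c); m=(P[...,2]>125)&(P[...,2]<165)&(abs(P[...,0]-564)<40)&(abs(P[...,1]-212)<45); q=P[m]
print(len(q),q.mean(0) if len(q) else 0,cv2.minAreaRect(q[:,:2].astype(np.float32)) if len(q) else 0)
m=(P[...,2]>150)&m; q=P[m]; print(q.mean(0),cv2.minAreaRect(q[:,:2].astype(np.float32)))
go([564,212,120],130.5); save(c,'w1')
E
```

```text
779 [561.60156994 213.53090203 152.07704128] ((562.9512939453125, 212.0010986328125), (9.9480619430542, 55.02968215942383), 41.15764236450195)
[562.65072716 212.34938999 153.00775207] ((563.10205078125, 211.83314514160156), (9.93449878692627, 54.57111740112305), 41.134578704833984)
t 3.9 tcp [563.8 212.4 281.5] phi 130.13 j6 -0.45 F [-0.5 -0.3 -0.5] gap 0.998 shift cm [-5.000e-02 -1.000e-02  1.615e+01] turn -0.37
```

View pics/w1.png

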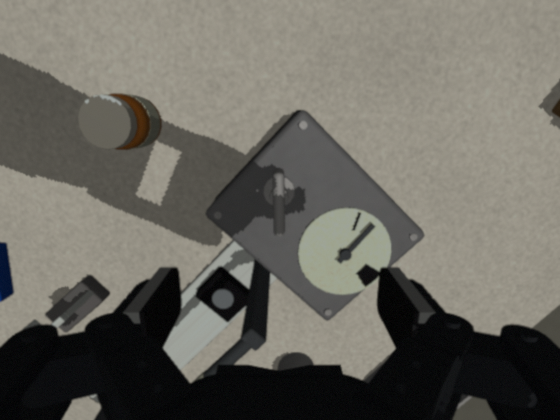

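jog_arm --increments '[0,0,0,4,-0.5,0,0,0,4,0,0,0,0,4,0,0,0,0,3,0,0.3,0,0,1.1,0]' --grip_force 80

```text
time_s: 4.32
tcp_pos: [562.1, 212.0, 116.5]
tcp_rot: [-1.309, -2.851, 0.006]
wrist_force: [-0.9, 1.1, 0.4]
finger_gap: 0.88
gripper_force: 0.0
```

jog_arm --increments '[1,0,0,0,0,1,0,0,0,0,1,0,0,0,0,1,0,0,0,0,1,0,0,0,0]'

```text
time_s: 4.73
tcp_pos: [564.4, 212.6, 122.3]
tcp_rot: [1.309, 2.854, 0.002]
wrist_force: [-5.8, -6.3, 4.6]
finger_gap: 0.146
gripper_force: 5.2
```

jog_arm --increments '[1,0,0,0,0,1,0,0,0,0,1,0,0,0,0,1,0,0,0,0,1,0,0,0,0]'

```text
time_s: 5.15
tcp_pos: [563.8, 212.2, 122.4]
tcp_rot: [1.309, 2.855, 0.0]
wrist_force: [-3.7, -4.7, 10.3]
finger_gap: 0.102
gripper_force: 83.4
```

jog_arm --increments '[1,0,0,0,3,1,0,0,0,5,1,0,0,0,5,1,0,0,0,5,1,0,0,0,5]'

```text
time_s: 5.57
tcp_pos: [563.8, 212.1, 122.4]
tcp_rot: [1.857, 2.533, 0.0]
wrist_force: [-5.3, -4.4, 9.4]
finger_gap: 0.105
gripper_force: 83.6
```

jog_arm --increments '[1,0,0,0,5,1,0,0,0,5,1,0,0,0,5,1,0,0,0,5,1,0,0,0,5]'

```text
time_s: 5.98
tcp_pos: [563.7, 212.1, 122.4]
tcp_rot: [2.361, 2.071, 0.001]
wrist_force: [-4.6, -4.6, 10.2]
finger_gap: 0.103
gripper_force: 83.6
```

jog_arm --increments '[1,0,0,0,5,1,0,0,0,5,1,0,0,0,5,1,0,0,0,5,1,0,0,0,5]'

```text
time_s: 6.4
tcp_pos: [563.6, 212.1, 122.4]
tcp_rot: [2.753, 1.511, 0.001]
wrist_force: [-5.8, -3.7, 9.3]
finger_gap: 0.103
gripper_force: 83.7
```

jog_arm --increments '[1,0,0,0,5,1,0,0,0,5,1,0,0,0,5,1,0,0,0,5,1,0,0,0,5]'

```text
time_s: 6.82
tcp_pos: [563.6, 212.1, 122.4]
tcp_rot: [3.015, 0.879, 0.001]
wrist_force: [-5.9, -3.8, 10.6]
finger_gap: 0.104
gripper_force: 83.7
```

jog_arm --increments '[1,0,0,0,2,1,0,0,0,0,1,0,0,0,0,0,0,0,0,0,0,0,0,0,0]'

```text
time_s: 7.23
tcp_pos: [564.1, 212.5, 121.7]
tcp_rot: [3.029, 0.832, 0.003]
wrist_force: [-0.5, 0.2, -0.1]
finger_gap: 0.377
gripper_force: 0.0
```

jog_arm --increments '[0,0,0,0,0,0,0,0,0,0,0,0,0,0,0,0,0,0,0,0,0,0,0,0,0]'

```text
time_s: 7.65
tcp_pos: [563.8, 212.5, 120.6]
tcp_rot: [3.029, 0.832, -0.0]
wrist_force: [0.2, 0.1, -1.3]
finger_gap: 0.993
gripper_force: 0.0
```

```bash
cat >> h.py <<'E'
def dial(n='side'):
    c=cap(n); g=c['color'].astype(float).mean(2); v,u=np.mgrid[:420,:560]; W=onz(c,np.c_[u.ravel(),v.ravel()],91).reshape(420,560,3)
    e=np.array([661.9,206]) if n=='wrist' else None
    near=np.hypot(W[...,0]-662,W[...,1]-205)<62; t=np.percentile(g[near],95)*0.82
    m=cv2.morphologyEx((near&(g>t)).astype(np.uint8),cv2.MORPH_CLOSE,np.ones((7,7)))
    cn=max(cv2.findContours(m,0,1)[0],key=cv2.contourArea)[:,0]; e,sz,_=cv2.fitEllipse(onz(c,cn,91)[:,:2].astype(np.float32))
    rel=W[...,:2]-np.array(e); rr=np.hypot(rel[...,0],rel[...,1]); an=np.degrees(np.arctan2(rel[...,1],rel[...,0]))+3.7
    print(n,np.round(e),np.round(sz))
    for lo,hi in((12,26),(26,40)):
        b=(rr>lo)&(rr<hi); print(lo,{x:int(g[b&(abs((an-x+180)%360-180)<6)].mean()) for x in range(-60,150,10)})
E
python3 - <<'E'
from h import *
go([563.8,212,122]); dial('side')
E
```

```text
t 7.65 tcp [563.8 212.5 120.6] phi 30.73 j6 1.29 F [ 0.2  0.1 -1.3] gap 0.993 shift cm [-0.02  0.04 -0.14] turn None
side [670. 205.] [ 93. 106.]
12 {-60: 233, -50: 233, -40: 233, -30: 226, -20: 194, -10: 163, 0: 155, 10: 177, 20: 195, 30: 165, 40: 147, 50: 164, 60: 204, 70: 234, 80: 235, 90: 235, 100: 236, 110: 236, 120: 236, 130: 235, 140: 237}
26 {-60: 235, -50: 235, -40: 234, -30: 225, -20: 146, -10: 89, 0: 92, 10: 151, 20: 222, 30: 218, 40: 185, 50: 204, 60: 235, 70: 238, 80: 237, 90: 236, 100: 236, 110: 238, 120: 229, 130: 211, 140: 234}
```

jog_arm --increments '[0,0,0,0,-7,0,0,0,0,-7,0,0,0,0,-7,0,0,0,0,-7,0,0,0,0,-7]'

```text
time_s: 8.12
tcp_pos: [563.8, 212.5, 120.6]
tcp_rot: [2.634, 1.713, -0.0]
wrist_force: [0.5, -0.6, 0.3]
finger_gap: 1.002
gripper_force: 0.0
```

jog_arm --increments '[0,0,0,0,-7,0,0,0,0,-7,0,0,0,0,-7,0,0,0,0,-7,0,0,0,0,-7]'

```text
time_s: 8.53
tcp_pos: [563.8, 212.5, 120.6]
tcp_rot: [1.997, 2.425, -0.0]
wrist_force: [-0.1, 0.9, 0.1]
finger_gap: 0.997
gripper_force: 0.0
```

jog_arm --increments '[0,0,0,0,-7,0,0,0,0,-7,0,0,0,0,-7,0,0,0,0,-7,0,0,0,0,-7]'

```text
time_s: 8.95
tcp_pos: [563.8, 212.4, 120.6]
tcp_rot: [-1.175, -2.914, 0.0]
wrist_force: [-0.1, -0.0, 0.0]
finger_gap: 1.002
gripper_force: 0.0
```

jog_arm --increments '[0,0,0,0,-7,0,0,0,0,-7,0,0,0,0,-7,0,0,0,0,-7,0,0,0,0,-7]'

```text
time_s: 9.37
tcp_pos: [563.8, 212.5, 120.6]
tcp_rot: [-0.244, -3.132, 0.0]
wrist_force: [0.4, -0.1, -0.7]
finger_gap: 1.004
gripper_force: 0.0
```

jog_arm --increments '[0,0,0,0,-7,0,0,0,0,-7,0,0,0,0,-7,0,0,0,0,-7,0,0,0,0,-7]'

```text
time_s: 9.78
tcp_pos: [563.8, 212.4, 120.6]
tcp_rot: [0.709, -3.061, 0.0]
wrist_force: [-0.1, -0.3, 0.4]
finger_gap: 1.004
gripper_force: 0.0
```

jog_arm --increments '[0,0,0,0,-5,0.3,0,0,0,0,1,0,0,0,0,1,0,0,0,0,1,0,0,0,0]'

```text
time_s: 10.2
tcp_pos: [563.8, 212.4, 120.6]
tcp_rot: [0.829, -3.03, 0.0]
wrist_force: [-0.1, 0.3, -0.2]
finger_gap: 0.454
gripper_force: 0.0
```

jog_arm --increments '[1,0,0,0,0,1,0,0,0,0,1,0,0,0,0,1,0,0,0,0,1,0,0,0,0]'

```text
time_s: 10.62
tcp_pos: [564.1, 212.5, 121.4]
tcp_rot: [-0.831, 3.028, -0.0]
wrist_force: [-1.5, -0.9, 6.5]
finger_gap: 0.106
gripper_force: 175.5
```

Run:
```python
from h import *
go([563.8,212,122],210.7)
```

```text
t 10.6167 tcp [564.1 212.5 121.4] phi -149.3 j6 -1.86 F [-1.5 -0.9  6.5] gap 0.106 shift cm [ 0.05 -0.02 -0.06] turn -0.0
```

jog_arm --increments '[1,0,0,0,3,1,0,0,0,5,1,0,0,0,5,1,0,0,0,5,1,0,0,0,5]'

```text
time_s: 11.03
tcp_pos: [564.2, 212.3, 121.4]
tcp_rot: [-0.205, 3.134, -0.001]
wrist_force: [-0.0, -1.5, 7.1]
finger_gap: 0.104
gripper_force: 176.0
```

jog_arm --increments '[1,0,0,0,5,1,0,0,0,5,1,0,0,0,5,1,0,0,0,5,1,0,0,0,5]'

```text
time_s: 11.45
tcp_pos: [564.2, 212.1, 121.4]
tcp_rot: [0.478, 3.104, -0.001]
wrist_force: [-0.8, -4.5, 7.5]
finger_gap: 0.108
gripper_force: 176.0
```

jog_arm --increments '[1,0,0,0,5,1,0,0,0,5,1,0,0,0,5,1,0,0,0,5,1,0,0,0,5]'

```text
time_s: 11.87
tcp_pos: [564.0, 211.8, 121.4]
tcp_rot: [1.139, 2.927, -0.001]
wrist_force: [-2.3, -4.3, 7.7]
finger_gap: 0.109
gripper_force: 176.2
```

jog_arm --increments '[1,0,0,0,5,1,0,0,0,5,1,0,0,0,5,1,0,0,0,5,1,0,0,0,3]'

```text
time_s: 12.28
tcp_pos: [563.9, 211.7, 121.4]
tcp_rot: [1.7, 2.641, -0.001]
wrist_force: [-1.4, -5.2, 8.2]
finger_gap: 0.1
gripper_force: 176.3
```

jog_arm --increments '[1,0,0,0,0,0,0,0,0,0,0,0,0,0,0,0,0,0,0,0,0,0,0,0,0]'

```text
time_s: 12.7
tcp_pos: [563.6, 212.4, 120.5]
tcp_rot: [-1.694, -2.645, 0.001]
wrist_force: [0.6, 0.6, -0.7]
finger_gap: 0.671
gripper_force: 0.0
```

jog_arm --increments '[0,0,0,0,0,0,0,0,0,0,0,0,0,-2,0,0,0,0,-4,0,0,0,0,-4,0]'

```text
time_s: 13.12
tcp_pos: [563.1, 212.3, 220.7]
tcp_rot: [-1.693, -2.644, 0.004]
wrist_force: [1.0, -0.3, 0.4]
finger_gap: 1.004
gripper_force: 0.0
```

jog_arm --increments '[0,0,0,-4,0,0,0,0,-4,0,0,0,0,0,0,0,0,0,0,0,0,0,0,0,0]'

```text
time_s: 13.53
tcp_pos: [563.5, 212.4, 300.0]
tcp_rot: [-1.694, -2.645, 0.001]
wrist_force: [0.3, -0.3, -0.5]
finger_gap: 1.001
gripper_force: 0.0
```

Run:
```python
from h import *
go([563.8,212,300]); dial('side'); dial('wrist'); dial('scene')
a=load('wrist');save(a,'w2')
```

```text
t 13.5333 tcp [563.5 212.4 300. ] phi 114.73 j6 -0.18 F [ 0.3 -0.3 -0.5] gap 1.001 shift cm [-0.05  0.01  0.  ] turn None
side [668. 204.] [ 97. 108.]
12 {-60: 232, -50: 232, -40: 229, -30: 216, -20: 177, -10: 137, 0: 156, 10: 189, 20: 219, 30: 237, 40: 236, 50: 236, 60: 235, 70: 236, 80: 236, 90: 236, 100: 236, 110: 236, 120: 235, 130: 236, 140: 238}
26 {-60: 236, -50: 235, -40: 235, -30: 234, -20: 188, -10: 115, 0: 83, 10: 126, 20: 216, 30: 236, 40: 238, 50: 238, 60: 237, 70: 237, 80: 236, 90: 236, 100: 237, 110: 237, 120: 214, 130: 222, 140: 238}
wrist [666. 206.] [ 96. 111.]
12 {-60: 150, -50: 150, -40: 149, -30: 146, -20: 109, -10: 55, 0: 78, 10: 110, 20: 142, 30: 151, 40: 151, 50: 151, 60: 151, 70: 151, 80: 151, 90: 151, 100: 151, 110: 151, 120: 152, 130: 151, 140: 152}
26 {-60: 151, -50: 150, -40: 150, -30: 151, -20: 102, -10: 38, 0: 26, 10: 30, 20: 135, 30: 152, 40: 152, 50: 152, 60: 152, 70: 151, 80: 151, 90: 151, 100: 152, 110: 152, 120: 127, 130: 128, 140: 153}
scene [659. 205.] [92. 97.]
12 {-60: 142, -50: 141, -40: 142, -30: 136, -20: 125, -10: 110, 0: 88, 10: 97, 20: 114, 30: 130, 40: 139, 50: 141, 60: 144, 70: 143, 80: 142, 90: 143, 100: 137, 110: 132, 120: 132, 130: 140, 140: 140}
26 {-60: 144, -50: 144, -40: 143, -30: 143, -20: 127, -10: 92, 0: 68, 10: 91, 20: 126, 30: 143, 40: 145, 50: 145, 60: 145, 70: 143, 80: 144, 90: 144, 100: 143, 110: 126, 120: 128, 130: 142, 140: 146}
```

View pics/w2.png

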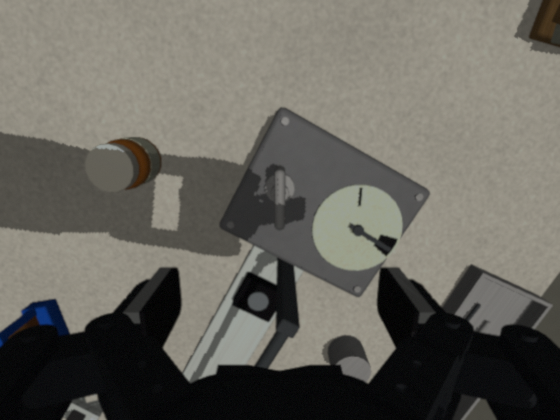

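Run:
```python
from h import *
c=load('wrist'); g=c['color'].astype(float).mean(2); v,u=np.mgrid[:420,:560]; W=onz(c,np.c_[u.ravel(),v.ravel()],91).reshape(420,560,3)
for e in ((662,205.5),):
    e=np.array(e)
    for _ in range(4):
        r=np.hypot(W[...,0]-e[0],W[...,1]-e[1]); m=(r<7.5)&(g<100); e=W[m][:,:2].mean(0)
    print(e,m.sum())
    rel=W[...,:2]-e; r=np.hypot(*np.moveaxis(rel,2,0)); an=np.degrees(np.arctan2(rel[...,1],rel[...,0]))+3.7
    for lo in range(9,50,4):
        b=(r>lo)&(r<lo+4)&(abs(an)<60)&(g<95); print(lo,b.sum(),an[b].mean().round(1) if b.any() else 0,np.percentile(an[b],[5,95]).round(1) if b.any() else 0)
    b=(r>30)&(r<46)&(abs(an-115)<30)&(g<125); print('line',an[b].mean())
A=cv2.resize(c['color'][180:280,300:420,::-1],None,fx=5,fy=5,interpolation=cv2.INTER_CUBIC); cv2.imwrite('pics/d.png',A)
```

```text
[661.97198583 204.65545807] 112
9 14 -3.5 [-13.9   6.2]
13 15 -4.5 [-11.8   2.6]
17 14 -3.2 [-9.9  3.4]
21 16 -2.9 [-8.1  2.2]
25 40 0.5 [-12.1  15.1]
29 50 0.7 [-12.6  14.7]
33 55 1.5 [-12.9  14.9]
37 61 0.6 [-12.2  13.9]
41 64 1.0 [-12.2  13.9]
45 24 0.7 [-12.3  13. ]
49 138 -3.5 [-57.   55.4]
line 118.40075249766552
```

View pics/d.png

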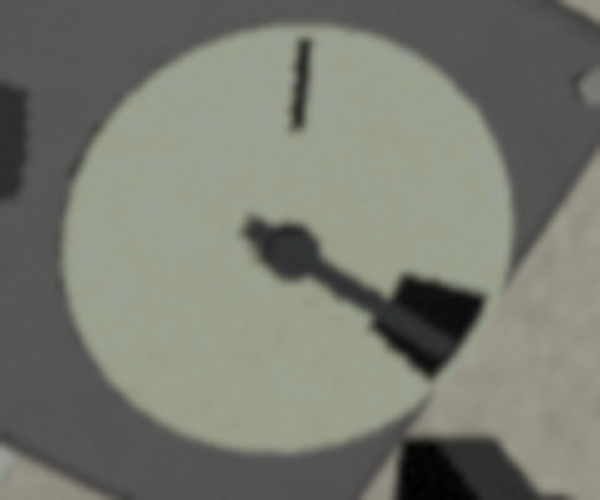

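jog_arm --increments '[0,-2.74,-2.48,-0.33,0,0,-2.74,-2.48,-0.33,0,0,-2.74,-2.48,-0.33,0,0,-2.74,-2.48,-0.33,0,0,-2.74,-2.48,-0.33,0]'

```text
time_s: 14.1
tcp_pos: [507.5, 34.8, 316.3]
tcp_rot: [-1.693, -2.645, 0.002]
wrist_force: [0.7, -0.7, 0.6]
finger_gap: 0.998
gripper_force: 0.0
```

jog_arm --increments '[0,-2.74,-2.48,-0.33,0,0,-2.74,-2.48,-0.33,0,0,-2.74,-2.48,-0.33,0,0,-2.74,-2.48,-0.33,0,0,0,0,0,6]'

```text
time_s: 14.52
tcp_pos: [462.8, -109.4, 330.0]
tcp_rot: [-1.829, -2.554, 0.002]
wrist_force: [0.2, 0.8, 0.3]
finger_gap: 0.997
gripper_force: 0.0
```

jog_arm --increments '[0,0,0,0,6,0,0,0,0,6,0,0,0,0,6,0,0,0,0,6,0,0,0,0,6]'

```text
time_s: 14.93
tcp_pos: [464.1, -104.9, 329.4]
tcp_rot: [-2.433, -1.985, 0.002]
wrist_force: [0.1, 0.9, 1.2]
finger_gap: 1.0
gripper_force: 0.0
```

jog_arm --increments '[0,0,0,0,0,0,0,0,0,0,0,0,0,0,0,0,0,0,0,0,0,0,0,0,0]'

```text
time_s: 15.35
tcp_pos: [464.2, -104.9, 330.3]
tcp_rot: [-2.427, -1.994, 0.0]
wrist_force: [0.2, -0.4, -0.6]
finger_gap: 1.001
gripper_force: 0.0
```

Run:
```python
from h import *
go([463,-105,330],78.5)
cs={n:cap(n) for n in('wrist','scene','side')}; save(cs['wrist'],'w3')
for n,c in cs.items():
    P=pts(c); R=(abs(P[...,0]-462)<45)&(abs(P[...,1]+105)<55)
    for lo,hi in((3,28),(92,106),(125,158),(196,212)):
        q=P[R&(P[...,2]>lo)&(P[...,2]<hi)]
        if len(q)>8: print(n,lo,len(q),np.median(q,0).round(1),[np.round(x,1) for x in cv2.minAreaRect(q[:,:2].astype(np.float32))])
    # white band: bright, z~190, near rail
    m=(P[...,2]>183)&(P[...,2]<200)&(abs(P[...,0]-(605.3+.0648*P[...,1]))<12)&(P[...,1]>-200)&(P[...,1]<110)
    q=P[m]; g=c['color'].astype(float).mean(2)[m]
    if len(q)>5:
        t=(np.percentile(g,98)+np.percentile(g,20))/2; b=q[g>t]; print('band',t,len(b),np.percentile(b[:,1],[2,50,98]).round(1), b.mean(0).round(1))
```

```text
t 15.35 tcp [ 464.2 -104.9  330.3] phi 78.82 j6 -0.17 F [ 0.2 -0.4 -0.6] gap 1.001 shift cm [-0.04 -0.12  0.03] turn 0.32
wrist 3 743 [469.2 -85.7  24.9] [array([463.7, -89.6]), array([47. , 39.1]), np.float64(79.4)]
wrist 92 117 [457.4 -96.8  93.2] [array([454.4, -96.7]), array([ 8.5, 24.6]), np.float64(78.9)]
wrist 125 797 [ 464.2 -101.   150.8] [array([ 461.4, -105.9]), array([24.3, 41.6]), np.float64(80.6)]
wrist 196 356 [ 461.6 -105.2  200.7] [array([ 461.4, -105.5]), array([16. , 15.4]), np.float64(79.1)]
band 63.16666666666667 398 [-191.6  -62.3   26.1] [601.  -63.9 191.3]
scene 3 144 [ 471.7 -118.6   23.6] [array([ 472.2, -110.8]), array([129.5,  68.9]), np.float64(66.1)]
scene 92 20 [ 451.4 -113.3   95.4] [array([ 456.6, -112.7]), array([11.1, 23.3]), np.float64(71.3)]
scene 125 100 [ 475.6 -113.   149.3] [array([ 463.4, -107.1]), array([25.2, 45. ]), np.float64(78.7)]
scene 196 22 [ 463.8 -107.8  200.7] [array([ 463.1, -107.6]), array([14.4, 18.5]), np.float64(84.8)]
band 103.45666666666666 48 [-107.7   38.5   62.1] [607.2  25.4 194.6]
side 3 229 [452.  -89.6  21.6] [array([ 453.9, -105.1]), array([ 73.4, 107.8]), np.float64(0.4)]
side 92 39 [449.7 -94.9  95.3] [array([454.5, -91. ]), array([26.9, 49.9]), np.float64(2.0)]
side 125 129 [455.2 -97.8 147.1] [array([ 462.7, -103.5]), array([26.2, 45.6]), np.float64(81.9)]
side 196 27 [ 462.6 -103.   200.3] [array([ 463.3, -103.5]), array([16.4, 17.9]), np.float64(80.8)]
band 158.82666666666668 76 [-171.    37.8   95.7] [604.8  11.3 192.6]
```

View pics/w3.png

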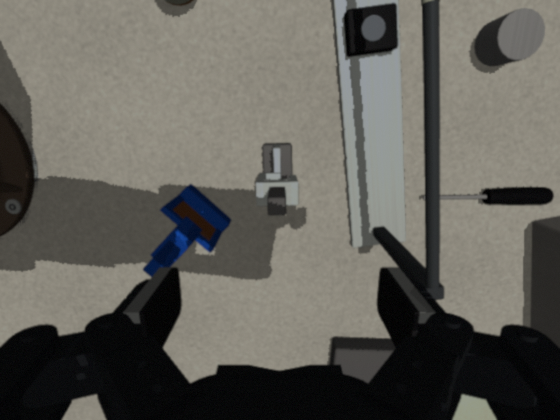

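jog_arm --increments '[0,-0.1,-0.2,4,-0.6,0,0,0,4,0,0,0,0,4,0,0,0,0,3,0,0,0,0,1.7,0]' --grip_force 60

```text
time_s: 15.92
tcp_pos: [460.9, -105.1, 160.4]
tcp_rot: [-2.416, -2.004, 0.003]
wrist_force: [0.1, 0.4, 0.4]
finger_gap: 1.001
gripper_force: 0.0
```

jog_arm --increments '[0,0,0,0,0,0.6,0,0,0,0,1,0,0,0,0,1,0,0,0,0,1,0,0,0,0]'

```text
time_s: 16.33
tcp_pos: [462.6, -105.7, 164.7]
tcp_rot: [2.417, 2.004, 0.002]
wrist_force: [-0.7, 0.1, 0.5]
finger_gap: 0.456
gripper_force: 0.0
```

jog_arm --increments '[1,0,0,0,0,1,0,0,0,0,1,0,0,0,0,1,0,0,0,0,1,0,0,0,0]'

```text
time_s: 16.75
tcp_pos: [462.4, -105.6, 164.2]
tcp_rot: [2.417, 2.005, 0.001]
wrist_force: [-0.3, 0.6, 6.1]
finger_gap: 0.177
gripper_force: 59.3
```

Run:
```python
from h import *
go([462,-105.5,270],79.5)
# band from colour: rays to z=190 on the first scene/side pictures, sampling along the rail line
for n in('scene','side'):
    c=load(n); g=c['color'].astype(float).mean(2); y=np.arange(-20,105,4.)
    best=[]
    for yy in y:
        L=[]
        for dx in(-3,0,3):
          for dz in (0,5):
            p=proj(c,[605.3+.0648*yy+dx,yy,190+dz])[0]; L.append(cv2.remap(g.astype(np.float32),np.float32([[p[0]]]),np.float32([[p[1]]]),1)[0,0])
        best.append(int(np.mean(L)))
    print(n,dict(zip(y.astype(int),best)))
```

```text
t 16.75 tcp [ 462.4 -105.6  164.2] phi 79.33 j6 -0.18 F [-0.3  0.6  6.1] gap 0.177 shift cm [ -0.    -0.02 -10.58] turn -0.17
scene {np.int64(-20): 76, np.int64(-16): 76, np.int64(-12): 78, np.int64(-8): 78, np.int64(-4): 77, np.int64(0): 76, np.int64(4): 78, np.int64(8): 79, np.int64(12): 78, np.int64(16): 77, np.int64(20): 82, np.int64(24): 100, np.int64(28): 121, np.int64(32): 132, np.int64(36): 134, np.int64(40): 133, np.int64(44): 130, np.int64(48): 130, np.int64(52): 130, np.int64(56): 130, np.int64(60): 126, np.int64(64): 113, np.int64(68): 91, np.int64(72): 75, np.int64(76): 70, np.int64(80): 70, np.int64(84): 70, np.int64(88): 70, np.int64(92): 70, np.int64(96): 71, np.int64(100): 71, np.int64(104): 71}
side {np.int64(-20): 101, np.int64(-16): 102, np.int64(-12): 103, np.int64(-8): 105, np.int64(-4): 107, np.int64(0): 108, np.int64(4): 107, np.int64(8): 108, np.int64(12): 111, np.int64(16): 125, np.int64(20): 152, np.int64(24): 184, np.int64(28): 201, np.int64(32): 203, np.int64(36): 202, np.int64(40): 201, np.int64(44): 201, np.int64(48): 203, np.int64(52): 203, np.int64(56): 196, np.int64(60): 173, np.int64(64): 137, np.int64(68): 113, np.int64(72): 110, np.int64(76): 110, np.int64(80): 109, np.int64(84): 106, np.int64(88): 107, np.int64(92): 110, np.int64(96): 110, np.int64(100): 109, np.int64(104): 107}
```

jog_arm --increments '[1,0,0,-1.5,0,1,0,0,-3,0,1,0,0,-3,0,1,0,0,-3,-3.5,1,0,0,0,-3.5]'

```text
time_s: 17.17
tcp_pos: [463.5, -106.0, 273.6]
tcp_rot: [2.283, 2.147, 0.005]
wrist_force: [1.3, -0.1, -1.5]
finger_gap: 0.179
gripper_force: 58.9
```

jog_arm --increments '[1,0,1.5,0,0,1,0,2,0,0,1,0,2,0,0,1,0,2,0,0,1,0,2,0,0]'

```text
time_s: 17.58
tcp_pos: [557.6, -111.5, 268.5]
tcp_rot: [-2.291, -2.149, 0.0]
wrist_force: [-0.0, 0.6, -2.3]
finger_gap: 0.182
gripper_force: 59.0
```

jog_arm --increments '[1,0,2,0,0,1,0,1.5,0,0,1,0,0.5,0,0,1,0,0,0,0,1,0,0,0,0]'

```text
time_s: 18.0
tcp_pos: [592.0, -113.7, 267.7]
tcp_rot: [-2.283, -2.143, 0.014]
wrist_force: [-23.7, -0.0, 9.4]
finger_gap: 0.177
gripper_force: 72.4
```

Run:
```python
from h import *
go([597.9,-114.8,219],86.3)
c=cap('side');d=cap('scene')
A=cv2.resize(d['color'][160:260,190:290,::-1],(400,400),interpolation=2)
B=cv2.resize(c['color'][120:220,240:340,::-1],(400,400),interpolation=2)
cv2.imwrite('pics/hang.png',np.hstack([A,B]))
for n in (c,d):
    P=pts(n); 
    q=P[(P[...,2]>245)&(P[...,2]<262)&(abs(P[...,0]-598)<35)&(abs(P[...,1]+115)<18)]; print(len(q),np.median(q,0) if len(q) else 0)
```

```text
t 18.0 tcp [ 592.  -113.7  267.7] phi 86.37 j6 -0.23 F [-23.7  -0.    9.4] gap 0.177 shift cm [-0.08  0.66  4.86] turn 0.07
88 [ 585.34202179 -105.97835691  254.18716106]
85 [ 598.77985865 -121.93724661  254.43011857]
```

View pics/hang.png

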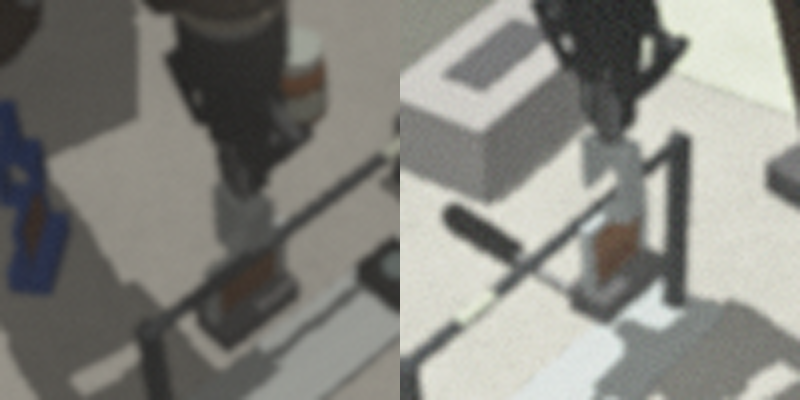

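jog_arm --increments '[1,0,-1,0,0,1,0,-1.5,0,0,1,0,-1.5,0,0,1,0,0,0,0,1,0,0,0,0]'

```text
time_s: 18.52
tcp_pos: [556.7, -111.6, 268.8]
tcp_rot: [2.291, 2.149, 0.0]
wrist_force: [0.6, -0.4, -1.8]
finger_gap: 0.18
gripper_force: 59.7
```

Run:
```python
from h import *
go([597.9,-114.8,255],86.3)
s=arm.sense(); x,y=s['tcp_pos'][:2]
for n in('side','scene'):
    c=cap(n); P=pts(c); R=(abs(P[...,0]-x)<35)&(abs(P[...,1]-y)<48)
    hsv=cv2.cvtColor(c['color'],cv2.COLOR_RGB2HSV); 
    for z in range(98,260,6):
        q=P[R&(P[...,2]>z)&(P[...,2]<z+6)]
        if len(q)>3: print(n,z,len(q),'x',(np.percentile(q[:,0],[5,95])-x).round(),'y',(np.percentile(q[:,1],[5,95])-y).round())
```

```text
t 18.5167 tcp [ 556.7 -111.6  268.8] phi 86.32 j6 -0.25 F [ 0.6 -0.4 -1.8] gap 0.18 shift cm [-0.06  4.13  1.38] turn 0.02
side 104 23 x [-21.  14.] y [-34.  41.]
side 110 28 x [-21.  17.] y [-22.  41.]
side 116 29 x [-22.   7.] y [-32.  42.]
side 122 58 x [-21.  18.] y [-32.  42.]
side 128 104 x [-19.  13.] y [-32.  38.]
side 134 22 x [-12.   1.] y [-31.  42.]
side 140 26 x [-5.  4.] y [-33.  39.]
side 146 20 x [-5.  2.] y [-32.  41.]
side 152 25 x [-6.  3.] y [-32.  38.]
side 158 19 x [-6.  3.] y [-29.  39.]
side 164 17 x [-5.  3.] y [-28.  41.]
side 170 19 x [-3.  5.] y [-8. 39.]
side 176 10 x [-4.  2.] y [-19.  38.]
side 182 15 x [-6. 14.] y [-41.  41.]
side 188 24 x [-19.   7.] y [-12.  40.]
side 194 36 x [-21.   5.] y [-7. 35.]
side 200 12 x [-22.   1.] y [-6. 13.]
side 206 8 x [-21.   6.] y [-7. 12.]
side 212 17 x [-21.  18.] y [-6. 14.]
side 218 22 x [-21.  19.] y [-11.  13.]
side 224 13 x [-21.  17.] y [-4. 13.]
side 230 18 x [-22.  18.] y [-3. 12.]
side 236 14 x [-20.  18.] y [-2. 15.]
side 242 23 x [-21.  19.] y [-4. 16.]
side 248 25 x [-20.  20.] y [-6. 15.]
side 254 48 x
[... 324 characters left out ...]
.] y [-39.  34.]
scene 158 29 x [-3.  6.] y [-40.  35.]
scene 164 23 x [-0.  5.] y [-35.  30.]
scene 170 30 x [-3.  5.] y [-40.  35.]
scene 176 21 x [-2.  5.] y [-39.  32.]
scene 182 17 x [-3.  5.] y [-40.  34.]
scene 188 32 x [-7. 34.] y [-40.  36.]
scene 194 42 x [-14.   4.] y [-35.  31.]
scene 200 14 x [-18.  -4.] y [-13.   4.]
scene 206 4 x [-19. -12.] y [-10.   4.]
scene 212 15 x [-19.  22.] y [-13.   6.]
scene 218 17 x [-16.  22.] y [-13.   7.]
scene 224 16 x [-18.  23.] y [-13.   4.]
scene 230 13 x [-14.  23.] y [-14.   3.]
scene 236 14 x [-19.  23.] y [-14.   4.]
scene 242 18 x [-14.  23.] y [-14.   6.]
scene 248 28 x [-16.  21.] y [-14.   8.]
scene 254 43 x [-16.  21.] y [-13.   7.]
```

jog_arm --increments '[1,0,0,0.7,0,1,0,0,0.66,0,1,0,0,0,0,1,0,0.5,0,0,1,0,0.5,0,0]'

```text
time_s: 19.03
tcp_pos: [567.4, -112.3, 254.7]
tcp_rot: [-2.292, -2.149, 0.0]
wrist_force: [-0.2, 0.3, -1.4]
finger_gap: 0.176
gripper_force: 59.7
```

jog_arm --increments '[1,0,0.5,0,0,1,0,0.5,0,0,1,0,0.5,0,0,1,0,0.5,0,0,1,0,0,0,0]'

```text
time_s: 19.45
tcp_pos: [587.8, -113.6, 254.7]
tcp_rot: [2.291, 2.149, 0.0]
wrist_force: [-1.1, -0.8, -2.8]
finger_gap: 0.178
gripper_force: 59.5
```

jog_arm --increments '[1,0,0.5,0,0,1,0,0.4,0,0,1,0,0.2,0,0,1,0,0,0,0,1,0,0,0,0]'

```text
time_s: 19.87
tcp_pos: [598.0, -114.2, 254.5]
tcp_rot: [2.291, 2.149, 0.0]
wrist_force: [1.7, 0.7, -7.0]
finger_gap: 0.179
gripper_force: 59.1
```

Run:
```python
from h import *
go([597.9,-114.8,219],86.3)
```

```text
t 19.8667 tcp [ 598.  -114.2  254.5] phi 86.33 j6 -0.23 F [ 1.7  0.7 -7. ] gap 0.179 shift cm [-0.06 -0.01  3.55] turn 0.03
```

jog_arm --increments '[1,0,0,0.5,0,1,0,0,0.7,0,1,0,0,0.7,0,1,0,0,0.6,0,1,0,0,0.4,0]'

```text
time_s: 20.28
tcp_pos: [597.5, -114.2, 224.7]
tcp_rot: [-2.291, -2.149, 0.001]
wrist_force: [0.3, -1.1, -2.2]
finger_gap: 0.179
gripper_force: 59.6
```

jog_arm --increments '[1,0,0,0.2,0,1,0,0,0.2,0,1,0,0,0.1,0,1,0,0,0,0,1,0,0,0,0]'

```text
time_s: 20.7
tcp_pos: [597.9, -114.2, 220.9]
tcp_rot: [2.291, 2.149, 0.0]
wrist_force: [0.0, 0.2, -2.3]
finger_gap: 0.179
gripper_force: 59.6
```

Run:
```python
from h import *
go([608.1,43.5,219],86.3)
```

```text
t 20.7 tcp [ 597.9 -114.2  220.9] phi 86.33 j6 -0.23 F [ 0.   0.2 -2.3] gap 0.179 shift cm [1.58e+01 1.00e-02 1.90e-01] turn 0.03
```

jog_arm --increments '[1,0,0,0.1,0,1,0,0,0,0,1,0,0,0,0,1,0,0,0,0,1,0,0,0,0]'

```text
time_s: 21.12
tcp_pos: [597.8, -114.2, 219.9]
tcp_rot: [2.291, 2.149, 0.0]
wrist_force: [0.2, -0.9, -2.1]
finger_gap: 0.183
gripper_force: 59.6
```

jog_arm --increments '[1,0,0,0.1,0,1,0,0,0,0,1,0,0,0,0,1,0,0,0,0,1,0,0,0,0]'

```text
time_s: 21.53
tcp_pos: [597.9, -114.2, 219.4]
tcp_rot: [2.291, 2.149, 0.0]
wrist_force: [-2.0, -1.0, 6.2]
finger_gap: 0.176
gripper_force: 60.6
```

jog_arm --increments '[1,0.8,0,0,0,1,1.3,0,0,0,1,1.3,0,0,0,1,1.3,0,0,0,1,1.3,0,0,0]'

```text
time_s: 21.95
tcp_pos: [601.6, -54.8, 219.3]
tcp_rot: [2.29, 2.148, -0.002]
wrist_force: [-2.2, -6.5, 4.8]
finger_gap: 0.182
gripper_force: 60.6
```

jog_arm --increments '[1,1.3,0,0,0,1,1.3,0,0,0,1,1.3,0,0,0,1,1.3,0,0,0,1,1.3,0,0,0]'

```text
time_s: 22.37
tcp_pos: [605.9, 10.2, 219.3]
tcp_rot: [2.29, 2.148, -0.001]
wrist_force: [-1.8, -6.0, 4.5]
finger_gap: 0.182
gripper_force: 60.6
```

jog_arm --increments '[1,1.3,0,0,0,1,1.2,0,0,0,1,0.8,0,0,0,1,0,0,0,0,1,0,0,0,0]'

```text
time_s: 22.78
tcp_pos: [608.1, 44.4, 219.2]
tcp_rot: [-2.291, -2.149, -0.003]
wrist_force: [-1.4, 5.3, 5.5]
finger_gap: 0.178
gripper_force: 60.7
```

Run:
```python
from h import *
go([608.1,43.5,219],86.3)
for n in('scene','side'):
    c=cap(n); g=c['color'].astype(float).mean(2).astype(np.float32); r={}
    for yy in range(4,90,3):
        L=[]
        for dx in(-3,0,3):
            p=proj(c,[605.3+.0648*yy+dx,yy,192])[0]; L.append(cv2.remap(g,np.float32([[p[0]]]),np.float32([[p[1]]]),1)[0,0])
        r[yy]=int(np.mean(L))
    print(n,r)
s,d=load('scene'),load('side')
A=cv2.resize(s['color'][150:230,230:330,::-1],None,fx=4,fy=4,interpolation=2)
B=cv2.resize(d['color'][165:245,225:325,::-1],None,fx=4,fy=4,interpolation=2)
cv2.imwrite('pics/mark.png',np.hstack([A,B]))
```

```text
t 22.7833 tcp [608.1  44.4 219.2] phi 86.35 j6 0.03 F [-1.4  5.3  5.5] gap 0.178 shift cm [-0.09  0.01  0.02] turn 0.05
scene {4: 64, 7: 64, 10: 64, 13: 62, 16: 59, 19: 59, 22: 63, 25: 72, 28: 81, 31: 86, 34: 86, 37: 84, 40: 83, 43: 84, 46: 83, 49: 81, 52: 80, 55: 80, 58: 81, 61: 81, 64: 78, 67: 70, 70: 63, 73: 61, 76: 63, 79: 65, 82: 67, 85: 68, 88: 68}
side {4: 90, 7: 85, 10: 90, 13: 95, 16: 104, 19: 115, 22: 124, 25: 129, 28: 130, 31: 130, 34: 132, 37: 132, 40: 133, 43: 134, 46: 132, 49: 133, 52: 137, 55: 140, 58: 134, 61: 122, 64: 106, 67: 101, 70: 103, 73: 104, 76: 107, 79: 105, 82: 104, 85: 104, 88: 106}
```

View pics/mark.png

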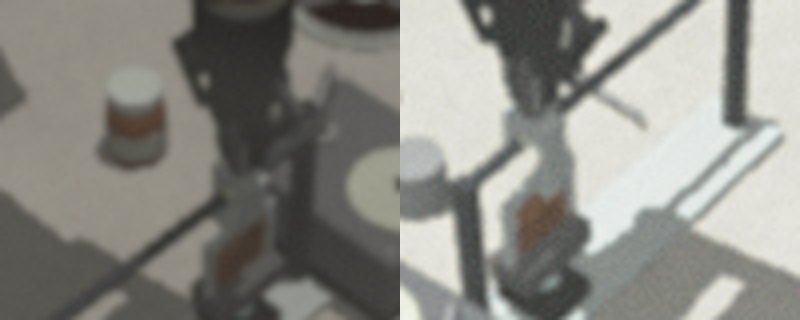

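Run:
```python
from h import *
c=load('wrist'); P=pts(c); m=(P[...,2]>40)&(P[...,2]<52)&(abs(P[...,0]-605)<45)&(abs(P[...,1]-44)<60)
q=P[m]; print(len(q),cv2.minAreaRect(q[:,:2].astype(np.float32)),onz(c,[[372,30]],46))
```

```text
0 ((0.0, 0.0), (0.0, 0.0), 0.0) [[602.52170435  40.51696134  46.        ]]
```

jog_arm --increments '[1,-0.05,0,-0.05,0,1,0,0,0,0,0.7,0,0,0,0,0.6,0,0,0,0,0.5,0,0,0,0]'

```text
time_s: 23.3
tcp_pos: [607.9, 42.7, 219.1]
tcp_rot: [2.292, 2.149, -0.001]
wrist_force: [-0.5, 0.1, 0.4]
finger_gap: 0.496
gripper_force: 0.0
```

jog_arm --increments '[0.3,0,0,0,0,0,0,0,0,0,0,0,0,0,0,0,0,0,0,0,0,0,0,0,0]'

```text
time_s: 23.72
tcp_pos: [607.9, 43.0, 219.3]
tcp_rot: [2.291, 2.149, -0.0]
wrist_force: [-0.2, 0.5, -0.1]
finger_gap: 1.001
gripper_force: 0.0
```

jog_arm --increments '[0,0,0,-1,0,0,0,0,-2,0,0,0,0,-3,0,0,0,0,-4,0,0,0,0,-4,0]'

```text
time_s: 24.13
tcp_pos: [607.4, 43.0, 361.3]
tcp_rot: [-2.291, -2.149, 0.001]
wrist_force: [1.0, -1.2, -0.1]
finger_gap: 1.001
gripper_force: 0.0
```

jog_arm --increments '[0,0,0,0,0,0,0,0,0,0,0,0,0,0,0,0,0,0,0,0,0,0,0,0,0]'

```text
time_s: 24.55
tcp_pos: [607.6, 43.0, 358.1]
tcp_rot: [-2.29, -2.148, 0.002]
wrist_force: [-0.3, 0.6, -0.1]
finger_gap: 0.999
gripper_force: 0.0
```

Run:
```python
from h import *
go([608.1,43.5,219],86.3)
for n in('wrist','scene','side'):
    c=cap(n); P=pts(c); R=(abs(P[...,0]-608)<40)&(abs(P[...,1]-44)<50)
    for lo,hi in((197,212),(250,265)):
        q=P[R&(P[...,2]>lo)&(P[...,2]<hi)]
        if len(q)>5: print(n,lo,len(q),np.median(q,0).round(1),[np.round(x,1) for x in cv2.minAreaRect(q[:,:2].astype(np.float32))])
save(load('wrist'),'w4')
```

```text
t 24.55 tcp [607.6  43.  358.1] phi 86.33 j6 0.03 F [-0.3  0.6 -0.1] gap 0.999 shift cm [ 0.06  0.07 13.91] turn 0.03
wrist 197 868 [607.1  46.6 205.8] [array([607.1,  43. ]), array([23.7, 42.2]), np.float64(86.4)]
wrist 250 434 [607.4  43.7 255.7] [array([607.3,  43. ]), array([15.7, 15.5]), np.float64(86.6)]
scene 197 82 [614.5  34.9 205.9] [array([611.4,  44.9]), array([78.1, 42.6]), np.float64(60.4)]
scene 250 25 [610.1  41.2 255.4] [array([608.6,  40.5]), array([15.2, 16.9]), np.float64(3.4)]
side 197 105 [602.   50.8 204.9] [array([602.6,  43.3]), array([79.1, 47.6]), np.float64(53.6)]
side 250 30 [606.4  48.2 256.1] [array([608.2,  44.8]), array([16.2, 19. ]), np.float64(8.7)]
```

View pics/w4.png

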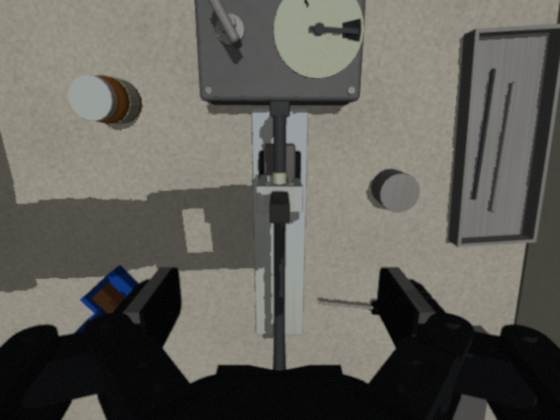

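Run:
```python
from h import *
c=load('wrist'); g=c['color'].astype(float).mean(2)
for v in range(162,192,2): print(v,onz(c,[[280,v]],196)[0,:2].round(1),g[v,277:284].mean().round())
```

```text
162 [610.2  74.8] 49.0
164 [610.1  73. ] 49.0
166 [609.9  71.2] 49.0
168 [609.8  69.4] 48.0
170 [609.7  67.5] 48.0
172 [609.6  65.7] 75.0
174 [609.5  63.9] 139.0
176 [609.4  62. ] 146.0
178 [609.2  60.2] 146.0
180 [609.1  58.3] 146.0
182 [609.   56.4] 143.0
184 [608.9  54.6] 100.0
186 [608.8  52.7] 111.0
188 [608.7  50.8] 151.0
190 [608.5  48.9] 126.0
```

```bash
python3 -c "
from cell import arm; print(arm.finish_job())"
```

```text
the job is handed in; nothing more can be done
None
```

The job is handed in: the key is wound so the pointer lies in the black sector, about 4° past its centre, and the carrier hangs at rest with its hook wholly on the tape band (6 mm or more inside each edge); hooking it on, its frame first hit the rail with about 24 N, and I backed off and went in lower.

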